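# Reload the label-roll holder

## Task

Load the fresh label roll into the roll holder: take the bare spindle out of the holder by its handle, push it gently through the core of the roll lying in the stock rack until the roll is fully home and the spindle's spring catch has snapped out behind it, then carry the roll over on the spindle and lay the spindle down into both slots of the holder, and let go. Never grip the roll itself, do not force anything, and leave the other things on the bench where they are.

Things in the scene. Friction and masses are not known exactly. Their poses are not given: they have to be found in the camera images.
- spindle: bare roll spindle, 174 mm long, 0.17 kg, axis level, lying in the holder's slots at the start. Origin on its axis; y runs along it from tip to handle, z up. Along y in mm: square handle 24 to 70, bare shaft (diameter 14) 9 to 24, core hub 9 to -68 (see spindle_hub), bare shaft (14) -68 to -98, rounded nose to -104
- spindle_grip (a point): middle of the spindle's square grey handle (24 x 24 mm, 46 mm long), on its axis 47 mm from its origin; axes as the spindle's; grip it with the fingers closing along x
- spindle_hub (a point): middle of the hub, nominally: flange (diameter 40) at y 3 to 6 mm, barrel (23) to -56, cone to -68. It is clamped on the shaft up to 3.5 mm to either side of this, not measured. Before the flange a black disc (37) stands out on a spring, its face 10 mm out at rest and level with hub y = 0 pressed right in: 4 N at first, 9 N at the end, then solid
- spindle_nose (a point): end of the nose on the axis. Behind it a steel spring catch on top of the hub ramps up from hub y = -85 to a shoulder 16 mm over the axis at hub y = -52.7 mm; the core presses it in (2 to 3 N, dragging 1 to 4 N). It snaps out behind the roll only in the last 0.7 mm before the disc is solid; short of that the disc pushes the roll 10 mm off again
- roll: fresh label roll, white, outer diameter 76, width 52 mm, round bore of 26 mm right through; 0.12 to 0.24 kg. Origin at its centre, y along the bore. It lies on the rack's two rails with the bore level, slides along them with 1 to 2 N and lifts straight up out of them. Caught on the hub it has 0.7 mm of play and its centre is at y = -26.7 mm in the spindle's frame, plus the hub's unknown shift
- rack: fixed stock rack: base 110 x 130 mm with two steel rails along its y (tops 26 mm up); origin under its centre. Its +y end is open for the spindle (nothing over 26 mm high); the roll's axis lies about 57 mm up
- rack_far_end (a point): middle of the rack's -y end, 57 mm up. Before it stands a rigid fork-shaped end stop, 76 mm high, with a 30 mm slot open to the top that lets the spindle's tip through. It is clamped where somebody left it, 6 to 32 mm beyond the roll's -y face; its place is not measured: pushed along -y the roll slides until it meets the stop
- holder: fixed roll holder: base 110 x 132 x 8 mm, two upright cheeks 8 mm thick, 56 wide and 80 mm high across its y at +53 and -53 mm; each has a slot open to the top, 18 mm wide (flared to 34 at the top), floor 55 mm up. Origin under its centre
- holder_seat (a point): where the spindle's origin comes when its bare shaft lies on both slot floors: y = +36.75 mm, 62 mm up in the holder's frame, spindle y along holder y, hub between the cheeks and handle outside the +y cheek (3.5 mm of end play either way)
- canister: bystander: white test-strip canister, 48 mm diameter, 105 mm high, origin under its centre
- cup_a: bystander: capped specimen cup, 64 mm diameter, 70 mm high, origin under its centre
- cup_b: bystander: another capped specimen cup of the same size, origin under its centre
- slide_box: bystander: flat box of microscope slides, 84 x 34 x 18 mm, origin under its centre
- wide_roll: bystander: flat ring-shaped tape roll, 110 mm diameter, 25 mm high, with a 76 mm hole, origin under its centre
- marker: bystander: marker pen, 100 x 14 x 12 mm, origin under its centre
Not all that is in view belongs to the job. What is meant by the spindle is not orange, and is the smaller of those in its own colour.

How it is judged (in metres and radians):
On the way, in this order (a step that is already met when the one before it is completed fails the run):
1. the bare spindle is out of the holder (horizontal distance between spindle and holder above 0.09 m), for 0.1 s.
2. the roll is fully home on the spindle (y of roll in the frame of spindle above -0.0315 m and angle between the y axis of roll and the y axis of spindle, either way round below 0.15 rad and distance between roll and spindle below 0.032 m), for 0.2 s.
3. the roll, caught on the spindle, is lifted out of the rack (height (world z) of roll above 0.085 m and y of roll in the frame of spindle above -0.0315 m and distance between roll and spindle below 0.032 m), for 0.2 s.
At the end, for the whole second after the job is handed in: The roll is held home on the spindle by the catch (its centre within 31.5 mm of the spindle's origin); the spindle lies on both slot floors (2 mm in height, 4 mm across, 5 mm along), hub between the cheeks, handle outside the +y cheek; both are at rest (y of roll in the frame of spindle above -0.0315 m and distance between roll and spindle below 0.032 m and x of spindle in the frame of holder between -0.004 and 0.004 m and y of spindle in the frame of holder between 0.0317 and 0.0418 m and z of spindle in the frame of holder between 0.06 and 0.0645 m and angle between the y axis of spindle and the y axis of holder, either way round below 0.06 rad and linear speed of each of roll, spindle below 0.02 m/s); the robot touches nothing.
It fails at once if the roll is pressed on the rack and its end stop with more than 25 N (contact force between roll and rack above 25 N).
It fails at once if the spindle is pressed on the holder with more than 25 N (contact force between spindle and holder above 25 N).
It fails at once if the roll is handled with the fingers (contact force between the fingers and roll above 1 N).
It fails at once if the roll or the spindle is dropped (height (world z) of roll below 0.045 m or height (world z) of spindle below 0.035 m).
It fails at once if a bystander is disturbed (distance of any of canister, cup_a, cup_b, slide_box, wide_roll, marker from where it was at the start of the episode above 0.02 m).
It also fails if it takes over 72 s, if anything falls off the work surface, if the arm or the gripper's body presses on something with over 40 N, if the wrist force passes 120 N, or if a joint passes its speed limit or range.

## Robot

A 6-joint arm with a two-finger parallel gripper is mounted at the origin on the work surface. World frame = base frame: x ahead of the robot, y to its left, z up, the work surface at z = 0. Lengths are in mm, angles in rad, forces in N, time in s.
With the tool pointing down it reaches from about 400 to 925 mm from the base axis. Payload 12.5 kg.
Tool frame: the origin (TCP) lies midway between the tips of the shut fingers; the grasp point (between the pads) lies 19 mm behind it; z points along the fingers, y is the line along which they close (so a half turn about z gives the same grasp; the last joint's range is limited). The gripper opens to 95 mm and grips with 3 to 60 N. Pads are 20 mm wide; open, the fingers measure 119 mm over their backs; the gripper's body (75 mm by 180 mm) begins 59 mm behind the grasp point.
Start: joints at [-1.443, 0.491, 1.559, -0, 1.092, -0.106], TCP at [144.819, -608.008, 214.661] pointing down, gripper open.
Joint ranges: [-3.1, 3.1], [-0.84, 2.19], [0.05, 2.79], [-1.13, 4.28], [0.06, 2.93], [-2.69, 2.69]. Speed limits (rad/s): [2.22, 2.22, 2.79, 3.14, 3.14, 3.14].

## Interface

Orientations are given as [roll, pitch, yaw] about the fixed x, y, z axes, in that order (R = Rz(yaw) Ry(pitch) Rx(roll)).
In Python, from cell import env gives the robot as it stands.
- The arm moves only by the tool arm_command, never from a script. Its argument "targets" is a list of rows, each a list of 5 numbers: the shift along the tool's x, y, z in mm, then the turn about the tool's z in degrees, then the opening, from 0 (shut) to 1 (fully open). In form: [[tx, ty, tz, roll, fingers], ...]. A call has 1 to 5 rows; each row is the pose to reach, as a shift and turn from the pose commanded when the call began, along the tool's axes at that moment; what a row does not reach only later rows make up. A row lasts 1/10 s, in which the tool goes at most 50 mm and 8.59 degrees, less where a joint would pass 70% of its speed; a pose out of reach is approached as far as the arm can. A call with a gripper value outside its range is refused whole. The fingers move at their own pace and stop on an object; the grip force is fixed at half the most. Time passes only in rows, so rows that repeat a pose let the fingers close. It gives the time, the measured TCP pose, the force, the opening and the grip force at its end, in the units of the state.
- env.state(): the state, without advancing time (a new reading comes with each control period).
- env.read_camera(name): name is "scene" or "top" or "wrist"; returns a dict with "frame" (420x560x3 uint8, red, green, blue), "vertical_fov" (degrees; the focal length in pixels is half the picture's height over the tangent of half this angle, whatever the lens; pixels are square), "cx", "cy" (the principal point, pixels), "k1" (the pictures are not rectified: a ray, as slopes to the right and down, at radius r is drawn at 1 + k1 r^2 times it, then the intrinsics apply), "world_from_camera" (4x4, takes a point from camera to world coordinates); the wrist camera has in their place "hand_eye" (4x4, takes a point from camera to tool coordinates, whose origin is the TCP and whose axes are the flange's). Camera axes: x right, y down, z forward; pixel columns grow to the right and rows downward; lengths in mm; the calibration is good to about 2 mm. A picture is of the moment at which its call begins: read the wrist's pose just before it. There is no depth.
- env.job_done(): hands the job in; it is judged then, once.
The state is a dict: "t": time; "joints": joint angles; "qvel": joint speeds; "tau": joint torques, N m; "eef_pos": TCP position; "tcp_rot": TCP orientation; "ft_force": force on the tool from outside, world axes, zero at the start; "moment": the same for the moment, N m; "opening": opening from 0.0 (shut) to 1.0 (fully open); "grip_force": force on a finger pad.
Only numpy, scipy, OpenCV 4.12 (cv2) and the standard library are available. Lean on these libraries where they do the work, as an engineer would, in place of code of your own. Each camera call takes 0.05 s, during which the arm holds its last target. There are 200 camera calls.

## Working session

There is one attempt and no reset: what is moved stays moved. The work goes in short steps, Python scripts to look and compute and a tool call to move; the robot and the scene stay as the last step left them, time stands still between calls to the robot, and variables do not carry over. Pictures are saved under pics/ and viewed, at most 10 in all, crops included, and the job is handed in when it is done.

Besides the shell and the picture viewer there is one more tool, called after "Request:" in YAML: its name, and indented under it one key for each argument. arm_command: Moves the arm, as the interface text tells. Its arguments: {"type":"object","properties":{"targets":{"type":"array","items":{"type":"array","items":{"type":"number"}}}},"required":["targets"]}

```bash
mkdir -p pics
cat > h.py <<'E'
import numpy as np, cv2
from cell import env
from scipy.spatial.transform import Rotation as R
def rd(name):
    s=env.state(); c=env.read_camera(name)
    if 'hand_eye' in c:
        T=np.eye(4); T[:3,:3]=R.from_euler('xyz',s['tcp_rot']).as_matrix(); T[:3,3]=s['eef_pos']
        c['world_from_camera']=T@np.array(c['hand_eye'])
    return c
def K(c):
    f=210/np.tan(np.radians(c['vertical_fov'])/2); return np.array([[f,0,c['cx']],[0,f,c['cy']],[0,0,1.]]),np.array([c['k1'],0,0,0,0.])
def ray(c,px):
    k,d=K(c); u=cv2.undistortPoints(np.array(px,float).reshape(-1,1,2),k,d)[:,0]
    T=np.array(c['world_from_camera']); return T[:3,3],np.c_[u,np.ones(len(u))]@T[:3,:3].T
def onz(c,px,z):
    o,d=ray(c,px); z=np.broadcast_to(z,len(d)); return o+d*((z-o[2])/d[:,2])[:,None]
def proj(c,P):
    T=np.linalg.inv(np.array(c['world_from_camera'])); k,d=K(c)
    p,_=cv2.projectPoints(np.array(P,float).reshape(-1,1,3),cv2.Rodrigues(T[:3,:3])[0],T[:3,3],k,d); return p[:,0]
def save(c,fn): 
    cv2.imwrite('pics/'+fn+'.png',c['frame'][:,:,::-1])
    import pickle; pickle.dump(c,open('pics/'+fn+'.pkl','wb'))
def load(fn):
    import pickle; return pickle.load(open('pics/'+fn+'.pkl','rb'))
E
python3 - <<'E'
from h import *
for n in('top','scene'):
    c=rd(n); save(c,n); print(n,{k:v for k,v in c.items() if k!='frame'})
    cv2.imwrite(f'pics/{n}_b.png',cv2.resize(c['frame'][:,:,::-1],(800,600),interpolation=cv2.INTER_CUBIC))
print(env.state())
E
```

```text
top {'vertical_fov': 49.45553654276364, 'cx': 280.3283256190153, 'cy': 216.59238775776345, 'k1': 0.022711521019164124, 'world_from_camera': array([[-8.45697136e-03, -9.98105771e-01,  6.09372517e-02,
         4.13433239e+02],
       [-9.99866910e-01,  9.29065484e-03,  1.34106869e-02,
        -4.51546676e+01],
       [-1.39514310e-02, -6.08157277e-02, -9.98051504e-01,
         9.87983624e+02],
       [ 0.00000000e+00,  0.00000000e+00,  0.00000000e+00,
         1.00000000e+00]])}
scene {'vertical_fov': 49.26546320808462, 'cx': 270.3631695061559, 'cy': 202.0643734812409, 'k1': -0.11313758794931629, 'world_from_camera': array([[-5.46093228e-01,  4.88492154e-01, -6.80556832e-01,
         1.30448694e+03],
       [ 8.37682210e-01,  3.26574852e-01, -4.37764070e-01,
         5.06712221e+02],
       [ 8.40843315e-03, -8.09150345e-01, -5.87541502e-01,
         7.96638382e+02],
       [ 0.00000000e+00,  0.00000000e+00,  0.00000000e+00,
         1.00000000e+00]])}
{'t': 0.1, 'joints': array([-1.44260832e+00,  4.91497954e-01,  1.55939600e+00, -1.27511227e-05,
        1.09170460e+00, -1.05628922e-01]), 'qvel': array([-0.00068172, -0.00193763, -0.00214825,  0.00251748, -0.00028295,
        0.00030977]), 'tau': array([ 3.34340999e-03, -6.13621402e+01, -2.58603609e+01,  6.94226939e-02,
        4.70230391e-02, -6.50087600e-05]), 'eef_pos': array([ 144.78088373, -607.773321  ,  214.11842806]), 'tcp_rot': array([-3.14059116e+00, -9.48090028e-05,  2.33822765e-01]), 'ft_force': array([-0.17173785, -0.61185035, -0.70972853]), 'moment': array([ 0.02352129, -0.02099896,  0.00048512]), 'grip_force': 0.0, 'opening': 0.9994498232149971}
```

View pics/top_b.png

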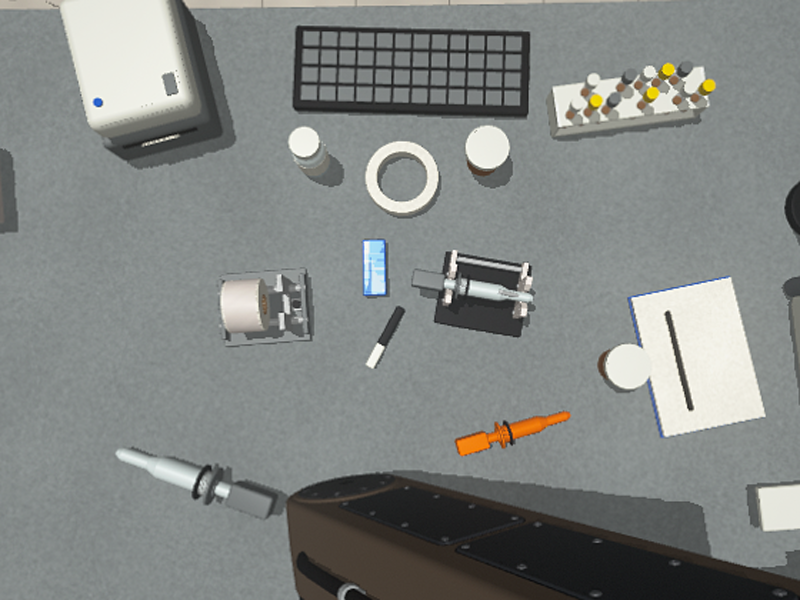

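View pics/scene_b.png

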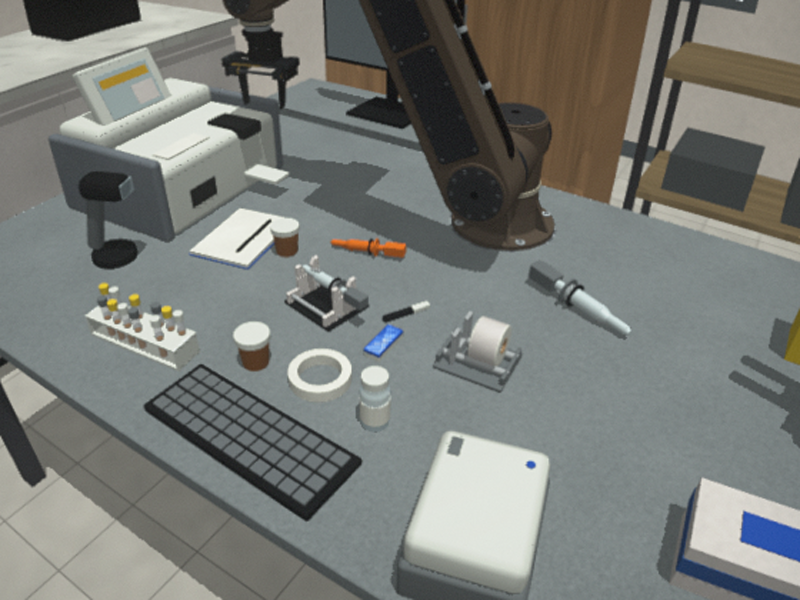

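The top view shows the grey spindle in the holder around (480,288) with its handle to the left (world +y). The roll is in the rack around (245,305), with the end stop to its right at about (290,300). The orange spindle and the larger grey one are decoys. I'll get rough coordinates and close crops.

Run:
```python
from h import *
c=load('top'); k=.7
n=['handle end','spindle tip','roll faceL top','roll faceR top','rackTL','rackTR','rackBR','rackBL','holderBL','BR','TR','TL','slide box','marker1','marker2']
p=np.array([[413,278],[533,299],[221,305],[268,307],[220,270],[305,268],[311,340],[226,346],[435,323],[520,336],[531,262],[448,252],[375,268],[370,365],[402,310]])*k
z=[62,62,95,95,5,5,5,5,4,4,4,4,18,12,12]
for a,b in zip(n,onz(c,p,z)): print(a,b.round(0))
im=c['frame'][:,:,::-1]
a=cv2.resize(im[175:245,150:225],(400,373),interpolation=cv2.INTER_CUBIC)
b=cv2.resize(im[170:240,283:380],(400,289),interpolation=cv2.INTER_CUBIC)
o=np.zeros((373,800,3),np.uint8);o[:,:400]=a;o[:289,400:]=b
cv2.imwrite('pics/crop.png',o)
```

```text
handle end [515. -51.  62.]
spindle tip [ 483. -221.   62.]
roll faceL top [476. 214.  95.]
roll faceR top [473. 149.  95.]
rackTL [536. 242.   5.]
rackTR [538. 113.   5.]
rackBR [428. 104.   5.]
rackBL [421. 232.   5.]
holderBL [452. -84.   4.]
BR [ 432. -211.    4.]
TR [ 544. -230.    4.]
TL [ 560. -105.    4.]
slide box [535.   6.  18.]
marker1 [390.  14.  12.]
marker2 [472. -34.  12.]
```

View pics/crop.png

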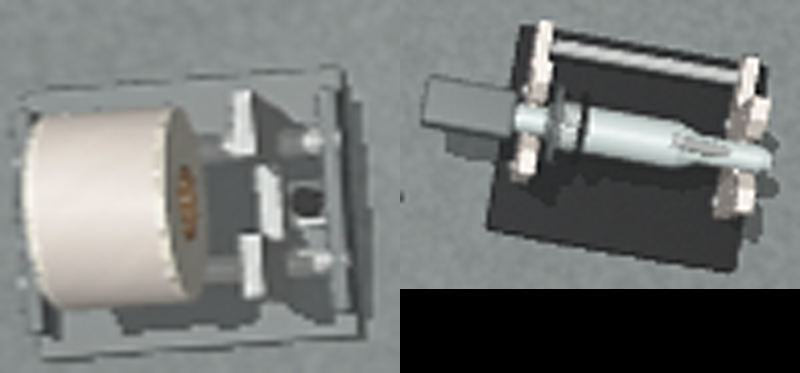

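The crop confirms it: the roll sits at the rack's +y end with the fork beyond its -y face, and the spindle's handle is outside the holder's +y cheek. Next I'll move above the spindle handle.

Request:
arm_command:
  targets:
    - [468,-411,-60,-67,1]
    - [468,-411,-60,-67,1]
    - [468,-411,-60,-67,1]
    - [468,-411,-60,-67,1]
    - [468,-411,-60,-67,1]

```text
t: 0.6
eef_pos: [289.4, -403.1, 238.6]
tcp_rot: [-3.141, -0.0, 0.99]
ft_force: [1.1, -0.4, 0.7]
opening: 0.997
grip_force: 0.0
```

Request:
arm_command:
  targets:
    - [372,14,-32,-24,1]
    - [372,14,-32,-24,1]
    - [372,14,-32,-24,1]
    - [372,14,-32,-24,1]
    - [372,14,-32,-24,1]

```text
t: 1.1
eef_pos: [435.1, -201.0, 260.2]
tcp_rot: [-3.142, 0.0, 1.403]
ft_force: [0.6, -0.8, 0.1]
opening: 0.997
grip_force: 0.0
```

Run:
```python
from h import *
c=rd('wrist');save(c,'w1'); s=env.state();print(s['eef_pos'],s['tcp_rot'],c['world_from_camera'])
cv2.imwrite('pics/w1_b.png',cv2.resize(c['frame'][:,:,::-1],(800,600),interpolation=cv2.INTER_CUBIC))
```

```text
[ 438.19165223 -196.2369448   260.83791024] [ 3.13994699e+00 -1.35620275e-03  1.40569174e+00] [[ 9.85770630e-01 -1.61761032e-01 -4.57125032e-02  4.48104251e+02]
 [-1.68095997e-01 -9.48600405e-01 -2.68143631e-01 -1.25108455e+02]
 [ 1.22912780e-05  2.72012205e-01 -9.62293801e-01  4.29779419e+02]
 [ 0.00000000e+00  0.00000000e+00  0.00000000e+00  1.00000000e+00]]
```

View pics/w1_b.png

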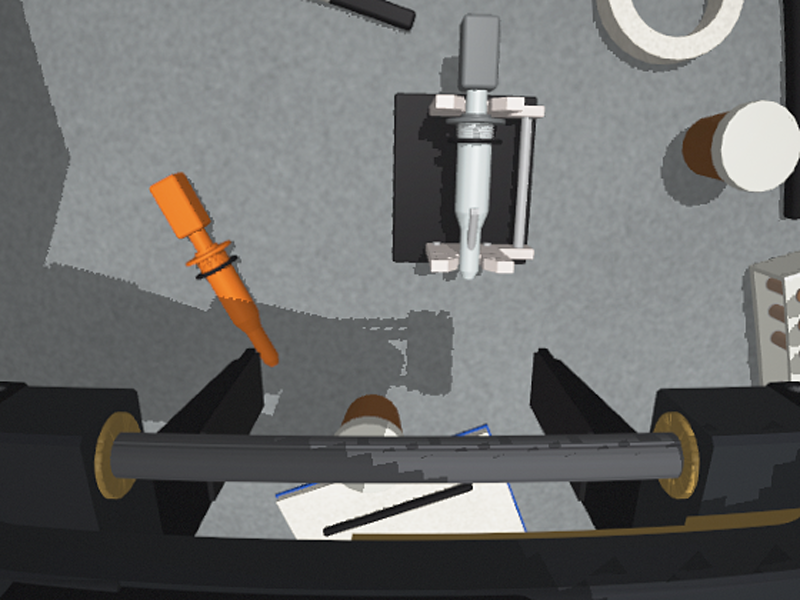

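The wrist view shows the spindle in the holder: handle from (480,15) to (478,88), nose end at (469,277), base left edge running from (396,93) to (393,262).

Run:
```python
from h import *
c=load('w1'); k=.7
p=np.array([[465,15],[499,15],[459,88],[497,88],[469,278],[477,103],[396,93],[393,262],[437,103],[514,107],[436,250],[514,254]])*k
z=[74]*4+[62,62,8,8,80,80,80,80]
P=onz(c,p,z); print(P.round(1))
f=(P[0]+P[1])/2;n=(P[2]+P[3])/2
g=lambda d:np.degrees(np.arctan2(d[1],d[0]))
print('handle',f,n,g(f-n),'L',np.linalg.norm(f-n)); print('shaft',g(P[5]-P[4]), g(f-P[4]),'base',g(P[6]-P[7]),'cheek',g(P[8]-P[10]),g(P[9]-P[11]),g(P[9]-P[8])+90,g(P[11]-P[10])+90)
im=c['frame'][:,:,::-1]
cv2.imwrite('pics/w1_c.png',cv2.resize(im[5:200,260:390],(400,600),interpolation=cv2.INTER_CUBIC))
```

```text
[[ 504.9  -48.1   74. ]
 [ 526.1  -51.3   74. ]
 [ 494.6  -91.4   74. ]
 [ 518.8  -95.2   74. ]
 [ 485.  -219.6   62. ]
 [ 506.6 -101.7   62. ]
 [ 455.4  -81.     8. ]
 [ 431.  -209.8    8. ]
 [ 478.7  -98.8   80. ]
 [ 526.8 -108.9   80. ]
 [ 463.8 -192.1   80. ]
 [ 515.5 -203.5   80. ]]
handle [515.54437331 -49.66397195  74.        ] [506.6881308 -93.3452782  74.       ] 78.53882401308992 L 44.57005213343372
shaft 79.57793095860482 79.79517149148715 base 79.24868005799289 cheek 80.90340876755812 83.20025807447728 78.1279012109401 77.52971520416241
```

View pics/w1_c.png

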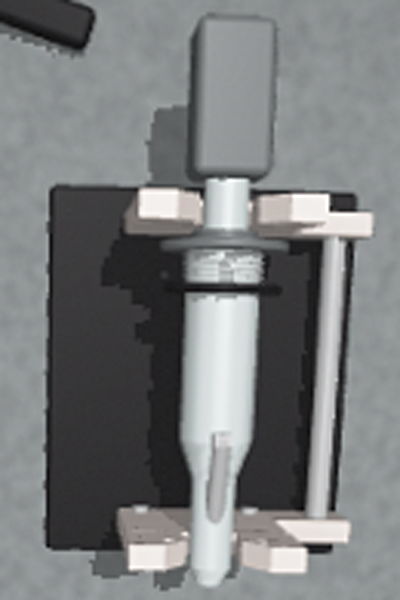

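The crop shows the spindle axis straight in the slots, with the handle clear for grasping. I'm going above the handle.

Request:
arm_command:
  targets:
    - [134,51,100,1.1,1]
    - [134,51,130,1.1,1]
    - [134,51,130,1.1,1]
    - [134,51,130,1.1,1]
    - [134,51,130,1.1,1]

```text
t: 1.65
eef_pos: [506.5, -76.4, 126.3]
tcp_rot: [-3.136, -0.001, 1.386]
ft_force: [-0.4, -0.5, 0.5]
opening: 0.999
grip_force: 0.0
```

Run:
```python
from h import *
c=rd('wrist');save(c,'w2'); s=env.state();print(s['eef_pos'],s['tcp_rot'],s['ft_force'],s['joints'])
cv2.imwrite('pics/w2_b.png',cv2.resize(c['frame'][:,:,::-1],(800,600),interpolation=cv2.INTER_CUBIC))
```

```text
[506.60713687 -77.885038   128.16099417] [-3.13761555e+00 -2.96192751e-04  1.38619280e+00] [-0.06983685  0.22242058  0.37546088] [-2.81423652e-01  4.48800042e-01  1.92396411e+00 -1.28421080e-04
  7.72815611e-01 -9.67285926e-02]
```

View pics/w2_b.png

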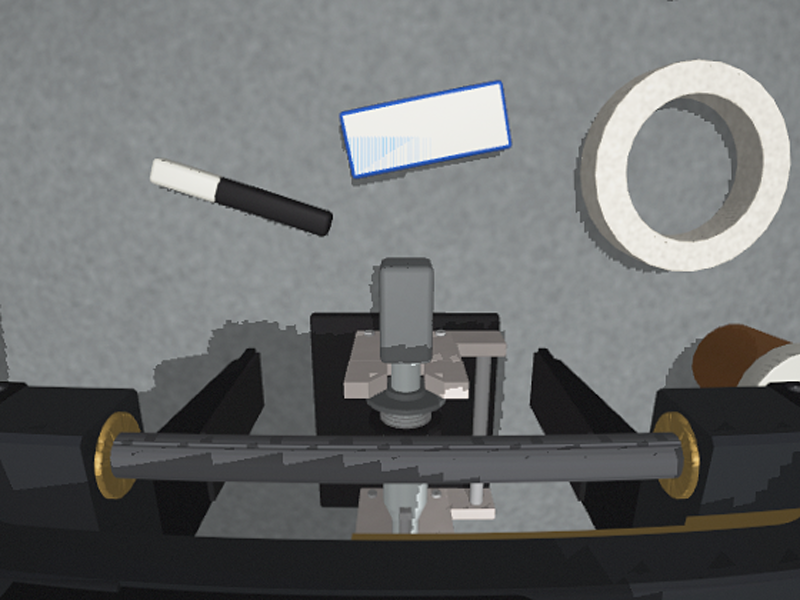

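The handle's top face spans (383,260)–(432,360), nearly centred between the fingers, whose midpoint is at about u=398.

Run:
```python
from h import *
c=load('w2');s=env.state()
P=onz(c,np.array([[383,261],[432,261],[381,358],[433,358]])*.7,74)
f=(P[0]+P[1])/2;n=(P[2]+P[3])/2;d=f-n;print(P.round(1),'L',np.linalg.norm(d),np.degrees(np.arctan2(d[1],d[0])),(f+n)/2)
Rm=R.from_euler('xyz',s['tcp_rot']).as_matrix()
print(((f+n)/2-[0,0,12]-s['eef_pos'])@Rm, np.degrees(s['tcp_rot'][2]))
```

```text
[[506.6 -43.9  74. ]
 [527.2 -47.7  74. ]
 [497.2 -87.5  74. ]
 [520.3 -91.7  74. ]] L 44.56153153065427 79.43164012887615 [512.83314895 -67.70347208  74.        ]
[11.13180201  4.51443841 66.14686304] 79.42299702341859
```

Request:
arm_command:
  targets:
    - [9,4,40,0,1]
    - [9,4,70,0,1]
    - [9,4,85,0,1]
    - [9,4,85,0,0.6]
    - [9,4,85,0,0.6]

```text
t: 2.2
eef_pos: [513.0, -72.0, 46.0]
tcp_rot: [3.141, 0.0, 1.383]
ft_force: [0.3, -0.2, 0.2]
opening: 0.882
grip_force: 0.0
```

Run:
```python
from h import *
c=rd('wrist');save(c,'w3'); s=env.state();print(s['eef_pos'],s['tcp_rot'],s['ft_force'],s['opening'])
cv2.imwrite('pics/w3_b.png',cv2.resize(c['frame'][200:400,150:420,::-1],(800,593),interpolation=cv2.INTER_CUBIC))
```

```text
[513.1749774  -71.97719062  46.36295216] [3.13966486e+00 2.45829845e-04 1.38276146e+00] [-0.44408133  0.11828641 -0.30258399] 0.8407977412100957
```

View pics/w3_b.png

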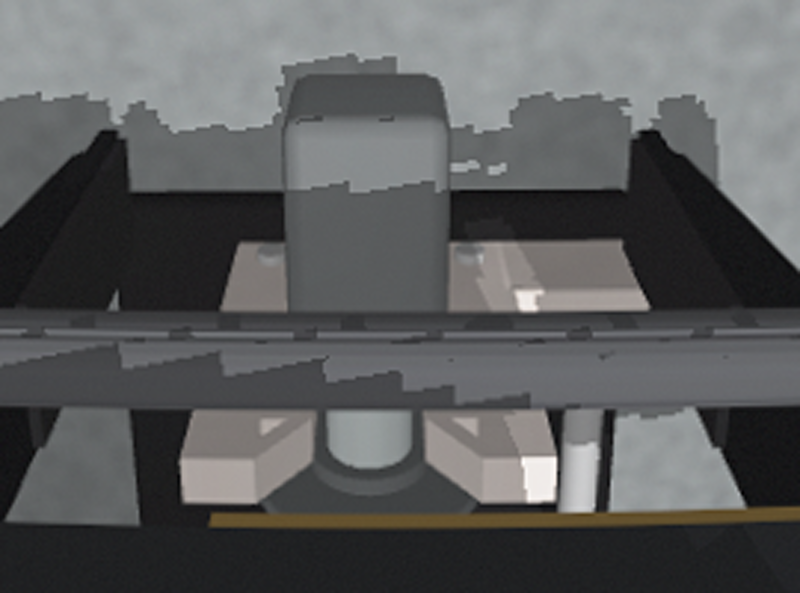

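The fingers straddle the handle. In the crop the inner tips are at u≈128 and 632, and the handle edges at 285 and 448, so it may be a little off centre. I'll put a number on that.

Run:
```python
from h import *
c=load('w3');s=env.state();Rm=R.from_euler('xyz',s['tcp_rot']).as_matrix();p0=s['eef_pos']
q=lambda u,v:[150+u*270/800,200+v*200/593]
P=onz(c,[q(285,125),q(448,125),q(286,300),q(448,300)],74); print(((P-p0)@Rm).round(1))
P=onz(c,[q(128,190),q(630,190),q(108,130),q(650,130)],p0[2]); print(((P-p0)@Rm).round(1))
```

```text
[[ 23.4 -12.8 -27.7]
 [ 23.4   9.7 -27.6]
 [ -3.8 -13.4 -27.7]
 [ -3.8  10.2 -27.6]]
[[  1.2 -42.3  -0.1]
 [  1.1  42.6   0.1]
 [ 12.1 -44.9  -0.1]
 [ 11.9  45.2   0.1]]
```

Request:
arm_command:
  targets:
    - [0,-1.6,3,0,0.6]
    - [0,-1.6,3,0,0.4]
    - [0,-1.6,3,0,0.3]
    - [0,-1.6,3,0,0.2]
    - [0,-1.6,3,0,0.2]

```text
t: 2.75
eef_pos: [511.2, -70.9, 42.1]
tcp_rot: [3.141, 0.0, 1.384]
ft_force: [-1.1, -0.2, -0.0]
opening: 0.428
grip_force: 0.0
```

Request:
arm_command:
  targets:
    - [0,0,0,0,0.1]
    - [0,0,0,0,0]
    - [0,0,0,0,0]
    - [0,0,0,0,0]
    - [0,0,0,0,0]

```text
t: 3.25
eef_pos: [511.0, -70.9, 42.0]
tcp_rot: [-3.142, 0.0, 1.383]
ft_force: [-0.3, 0.3, -0.4]
opening: 0.252
grip_force: 30.0
```

Request:
arm_command:
  targets:
    - [0,0,-4,0,0]
    - [0,0,-12,0,0]
    - [0,0,-25,0,0]
    - [0,0,-45,0,0]
    - [0,0,-75,0,0]

```text
t: 3.75
eef_pos: [510.4, -70.8, 117.4]
tcp_rot: [-3.139, -0.0, 1.383]
ft_force: [0.7, 0.2, -2.1]
opening: 0.253
grip_force: 30.0
```

Request:
arm_command:
  targets:
    - [0,0,-35,0,0]
    - [20,-8,-70,-2,0]
    - [55,-22,-100,-6,0]
    - [90,-37,-125,-10,0]
    - [120,-50,-135,-12.7,0]

```text
t: 4.25
eef_pos: [484.1, 57.8, 255.0]
tcp_rot: [3.138, 0.0, 1.608]
ft_force: [-0.2, -0.6, -2.2]
opening: 0.247
grip_force: 30.0
```

Request:
arm_command:
  targets:
    - [20,-13,0,0,0]
    - [30,-19,0,0,0]
    - [38,-19,0,0,0]
    - [38,-19,0,0,0]
    - [38,-19,0,0,0]

```text
t: 4.75
eef_pos: [464.4, 93.1, 251.8]
tcp_rot: [-3.141, 0.0, 1.605]
ft_force: [0.4, -0.2, -1.4]
opening: 0.244
grip_force: 30.0
```

Run:
```python
from h import *
c=rd('wrist');save(c,'w4'); s=env.state();print(s['eef_pos'],s['tcp_rot'],s['ft_force'],s['moment'],s['opening'])
cv2.imwrite('pics/w4_b.png',cv2.resize(c['frame'][:,:,::-1],(800,600),interpolation=cv2.INTER_CUBIC))
```

```text
[464.39996994  92.97241297 251.73878297] [-3.14113451e+00  2.05862877e-04  1.60435629e+00] [ 0.1706427   0.50056999 -2.01943504] [ 0.1293901  -0.14864267 -0.01046554] 0.2508039745288421
```

View pics/w4_b.png

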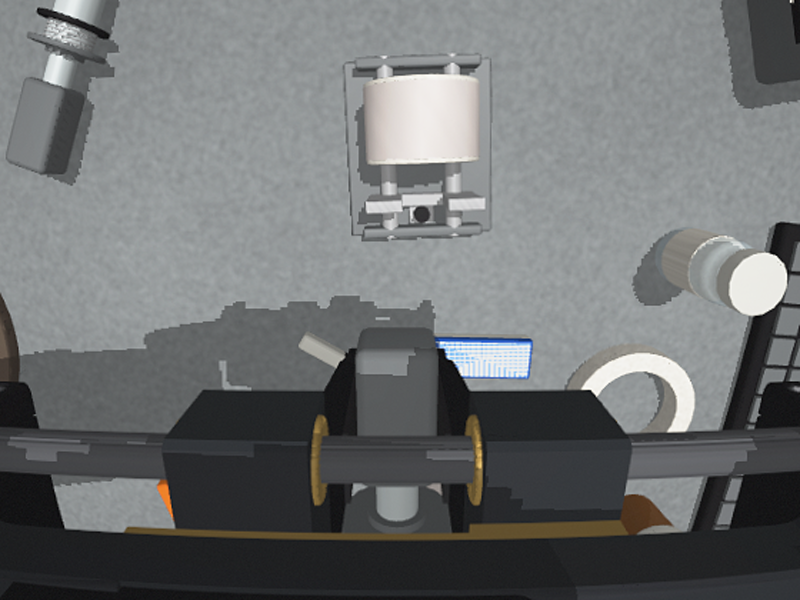

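The rack with the roll is in clear view. The roll's silhouette runs u 365–479 and v 75–163, and the fork stop is at v≈200. I'll extract the silhouette edges by code.

```bash
cat > roll.py <<'E'
from h import *
def roll(c,p0,Rm,r0,r1,c0,c1,zc=57):
    im=c['frame'].astype(float); w=im[:,:,0]; pts=[]
    for v in range(r0,r1,4):
        g=np.convolve(w[v,c0:c1],[.5,.5],'valid'); row=w[v,c0:c1]
        th=.5*(row.max()+np.median(np.r_[row[:8],row[-8:]]))
        idx=np.where(row>th)[0]; a,b=idx[0],idx[-1]
        ua=c0+a-1+(th-row[a-1])/(row[a]-row[a-1]); ub=c0+b+(row[b]-th)/(row[b]-row[b+1])
        o,d=ray(c,[[ua,v],[ub,v]]); d=d/np.hypot(d[:,0],d[:,2])[:,None]
        m=d.sum(0); P=o+m*(zc-o[2])/m[2]
        half=np.arccos(d[0,[0,2]]@d[1,[0,2]])/2; rr=np.sin(half)*np.hypot(o[0]-P[0],o[2]-zc)
        pts.append(P); print(v,round(ua,1),round(ub,1),P.round(1),'r',rr.round(1),'tool',((P-p0)@Rm).round(1))
    pts=np.array(pts); f=np.polyfit(pts[:,1],pts[:,0],1); print('x=%.4f*y+%.1f'%tuple(f),'x at 180',np.polyval(f,180)); return pts
E
python3 - <<'E'
from roll import *
c=load('w4');s=env.state();Rm=R.from_euler('xyz',s['tcp_rot']).as_matrix();p0=s['eef_pos']
roll(c,p0,Rm,58,112,235,360)
k=.7
P=onz(c,np.array([[420,77],[420,163],[356,64],[484,60],[362,232],[480,230]])*k,[95,95,26,26,26,26]);print(P.round(1),((P-p0)@Rm).round(1))
P=onz(c,np.array([[346,64],[355,237],[490,57],[490,230]])*k,5);print(P.round(1))
P=onz(c,np.array([[366,204],[403,205],[447,204],[485,203],[402,194],[442,193]])*k,76);print(P.round(1))
w=c['frame'];print(w[52,225:365:2,0])
# own spindle handle in tool frame
P=onz(c,np.array([[357,345],[435,345]])*k,p0[2]+31);print(((P-p0)@Rm).round(1))
E
```

```text
58 260.4 332.6 [478.3 215.7  57. ] r 33.6 tool [122.3  18.1 194.7]
62 262.8 332.6 [479.5 212.2  57. ] r 32.6 tool [118.6  19.2 194.7]
66 263.1 332.6 [479.8 208.5  57. ] r 32.4 tool [115.   19.4 194.7]
70 263.0 332.7 [480.  204.9  57. ] r 32.6 tool [111.4  19.4 194.7]
74 262.8 332.5 [480.  201.3  57. ] r 32.7 tool [107.8  19.3 194.7]
78 263.1 332.3 [480.2 197.6  57. ] r 32.5 tool [104.1  19.4 194.7]
82 262.4 332.2 [479.9 193.9  57. ] r 32.8 tool [100.4  19.  194.7]
86 261.9 332.2 [479.9 190.3  57. ] r 33.2 tool [ 96.8  18.8 194.7]
90 262.5 332.0 [480.2 186.6  57. ] r 32.9 tool [ 93.1  19.1 194.7]
94 262.5 332.3 [480.5 182.9  57. ] r 33.0 tool [ 89.4  19.2 194.7]
98 263.2 332.2 [481.  179.2  57. ] r 32.7 tool [ 85.7  19.6 194.7]
102 263.3 332.0 [481.1 175.5  57. ] r 32.6 tool [ 81.9  19.5 194.7]
106 262.9 332.0 [481.  171.7  57. ] r 32.9 tool [ 78.2  19.4 194.7]
110 263.2 332.8 [481.8 168.   57. ] r 33.2 tool [ 74.4  20.  194.7]
x=-0.0499*y+489.8 x at 180 480.8255764335122
[[474.4 214.1  95. ]
 [476.5 164.5  95. ]
 [431.6 230.8  26. ]
 [521.7 236.9  26. ]
 [438.1 111.2  26. ]
 [526.9 115.8  26. ]] [[120.7  14.2 156.7]
 [ 71.2  14.6 156.7]
 [138.9 -28.1 225.7]
 [141.9  62.2 225.7]
 [ 19.2 -25.6 225.7]
 [ 20.8  63.4 225.7]]
[[422.5 233.8   5. ]
 [431.3 103.9   5. ]
 [529.3 242.8   5. ]
 [538.4 113.2   5. ]]
[[443.4 137.   76. ]
 [467.5 137.2  76. ]
 [496.  138.8  76. ]
 [520.8 140.4  76. ]
 [466.6 144.2  76. ]
 [492.4 145.8  76. ]]
[140 142 142 142 143 142 141 142 125 154 156  93  96  97  97  96  96  96
  96  94 169 191 223 194 175  86  86  86  92 114 145 171 213 225 232 229
 236 242 243 241 238 235 232 232 226 229 227 221 210 160 139 113 157 156
 158 158 159 158 158 121 144 146 146 151 150 146 147 149 148 149]
[[ 25.  -10.8 -31. ]
 [ 25.   11.1 -31. ]]
```

Run:
```python
from h import *
c=load('w4');s=env.state();Rm=R.from_euler('xyz',s['tcp_rot']).as_matrix();p0=s['eef_pos']
f=c['frame'].astype(int)
for v in (62,80,100): print(v,[tuple(x) for x in f[v,250:268]],'\n',[tuple(x) for x in f[v,326:342]])
```

```text
62 [(np.int64(152), np.int64(155), np.int64(157)), (np.int64(152), np.int64(155), np.int64(157)), (np.int64(153), np.int64(156), np.int64(158)), (np.int64(147), np.int64(150), np.int64(151)), (np.int64(133), np.int64(129), np.int64(127)), (np.int64(139), np.int64(133), np.int64(130)), (np.int64(152), np.int64(144), np.int64(142)), (np.int64(159), np.int64(152), np.int64(148)), (np.int64(165), np.int64(157), np.int64(153)), (np.int64(173), np.int64(164), np.int64(159)), (np.int64(178), np.int64(170), np.int64(166)), (np.int64(187), np.int64(177), np.int64(173)), (np.int64(191), np.int64(183), np.int64(178)), (np.int64(195), np.int64(186), np.int64(181)), (np.int64(197), np.int64(188), np.int64(183)), (np.int64(201), np.int64(191), np.int64(187)), (np.int64(203), np.int64(194), np.int64(189)), (np.int64(205), np.int64(196), np.int64(191))] 
 [(np.int64(220), np.int64(215), np.int64(209)), (np.int64(217), np.int64(211), np.int64(205)), (np.int64(216), np.int64(206), np.int64(202)), (np.int64(213), np.int64(203), np.int64(198)), (np.int64(209), np.int64(200), np.int64(195)), (np.int64(20
[... 2992 characters left out ...]
int64(216), np.int64(207), np.int64(202)), (np.int64(214), np.int64(204), np.int64(198)), (np.int64(210), np.int64(200), np.int64(195)), (np.int64(205), np.int64(196), np.int64(191)), (np.int64(202), np.int64(192), np.int64(188)), (np.int64(197), np.int64(187), np.int64(183)), (np.int64(184), np.int64(177), np.int64(172)), (np.int64(171), np.int64(163), np.int64(160)), (np.int64(159), np.int64(152), np.int64(150)), (np.int64(152), np.int64(155), np.int64(155)), (np.int64(152), np.int64(154), np.int64(157)), (np.int64(152), np.int64(154), np.int64(157)), (np.int64(152), np.int64(155), np.int64(157)), (np.int64(152), np.int64(156), np.int64(157)), (np.int64(152), np.int64(155), np.int64(157))]
```

```bash
sed -i "s/w=im\[:,:,0\]/w=im[:,:,0]-im[:,:,2]/; s/th=.5.*/th=1.5/" roll.py
python3 - <<'E'
from roll import *
c=load('w4');s=env.state();Rm=R.from_euler('xyz',s['tcp_rot']).as_matrix();p0=s['eef_pos']
roll(c,p0,Rm,62,112,235,360)
E
```

```text
62 253.6 335.5 [476.5 212.1  57. ] r 38.1 tool [118.7  16.2 194.7]
66 253.8 335.4 [476.8 208.5  57. ] r 38.1 tool [115.1  16.3 194.7]
70 253.8 335.5 [476.9 204.8  57. ] r 38.2 tool [111.4  16.4 194.7]
74 254.1 335.4 [477.2 201.2  57. ] r 38.1 tool [107.8  16.5 194.7]
78 254.3 335.5 [477.5 197.6  57. ] r 38.1 tool [104.1  16.7 194.7]
82 254.4 335.4 [477.7 193.9  57. ] r 38.1 tool [100.5  16.7 194.7]
86 254.4 335.4 [477.8 190.2  57. ] r 38.1 tool [ 96.8  16.8 194.7]
90 254.6 335.4 [478.  186.5  57. ] r 38.2 tool [ 93.1  16.9 194.7]
94 254.9 335.5 [478.4 182.9  57. ] r 38.1 tool [ 89.4  17.1 194.7]
98 255.2 335.5 [478.7 179.1  57. ] r 38.1 tool [ 85.7  17.3 194.7]
102 255.4 335.6 [479.  175.4  57. ] r 38.1 tool [ 82.   17.4 194.7]
106 255.4 335.6 [479.2 171.7  57. ] r 38.2 tool [ 78.2  17.5 194.7]
110 255.6 335.2 [479.2 167.9  57. ] r 38.0 tool [ 74.5  17.4 194.7]
x=-0.0644*y+490.2 x at 180 478.57599052648555
```

Request:
arm_command:
  targets:
    - [30,10,0,-1.8,0]
    - [75,10,0,-1.8,0]
    - [120,10,0,-1.8,0]
    - [165,10,0,-1.8,0]
    - [210,10,0,-1.8,0]

```text
t: 5.3
eef_pos: [467.2, 305.0, 251.7]
tcp_rot: [-3.141, 0.0, 1.635]
ft_force: [0.3, -0.5, -0.8]
opening: 0.251
grip_force: 30.0
```

Request:
arm_command:
  targets:
    - [40,2,0,0,0]
    - [65,2,20,0,0]
    - [78,2,60,0,0]
    - [78,2,100,0,0]
    - [78,2,130,0,0]

```text
t: 5.8
eef_pos: [463.6, 381.3, 119.1]
tcp_rot: [-3.14, 0.001, 1.636]
ft_force: [0.5, 0.0, -1.1]
opening: 0.253
grip_force: 30.0
```

Run:
```python
from h import *
s=env.state();print(s['eef_pos'],np.degrees(s['tcp_rot'][2]),s['ft_force'],s['moment'],s['opening'])
c=rd('scene');save(c,'s2')
cv2.imwrite('pics/s2_c.png',cv2.resize(c['frame'][150:330,270:510,::-1],(800,600),interpolation=cv2.INTER_CUBIC))
```

```text
[463.5549408  381.27303558 119.12955311] 93.75583542390399 [ 0.53990858  0.02341946 -1.09003164] [ 0.085934   -0.15897508 -0.03137579] 0.25294184748173
```

View pics/s2_c.png

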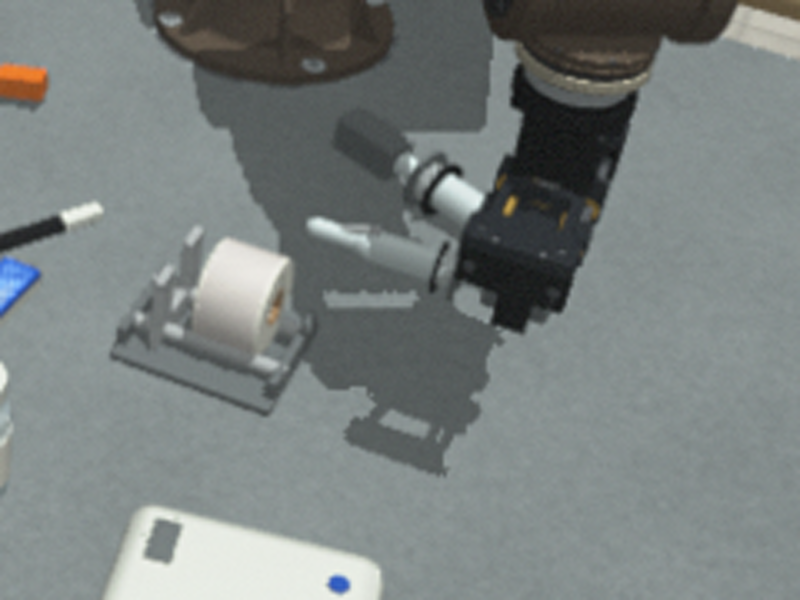

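The scene crop shows the spindle held out towards the roll with its nose at (309,226). The bore opening is at about (273,308). I'll compare the predicted and seen nose to check that the spindle is level.

Run:
```python
from h import *
c=load('s2');s=env.state();p=np.array(s['eef_pos']);a=s['tcp_rot'][2];u=np.array([np.cos(a),np.sin(a),0])
q=lambda P:((proj(c,P)-[270,150])/.3).round(1)
print('nose pred',q([p+[0,0,20+dz]-u*151 for dz in(-5,0,5)]).tolist(), 'hub',q([p+[0,0,20]-u*47]).tolist())
print('bore pred',q([[476.3,214,57],[476.3,214,70],[476.3,214,44]]).tolist(),'roll top edge +y',q([[476.3,214,95]]).tolist(),'-y',q([[479.7,162,95]]).tolist())
print('rack corners',q([[422.5,233.8,5],[529.3,242.8,5],[538.4,113.2,5]]).tolist())
```

```text
nose pred [[306.1, 232.8], [307.0, 227.3], [307.9, 221.7]] hub [[449.4, 273.7]]
bore pred [[272.2, 306.2], [274.3, 292.8], [270.2, 319.4]] roll top edge +y [[278.2, 266.6]] -y [[212.2, 244.3]]
rack corners [[316.7, 328.0], [268.9, 414.0], [109.1, 354.7]]
```

Request:
arm_command:
  targets:
    - [0,1.4,30,0,0]
    - [0,1.4,60,0,0]
    - [0,1.4,82,0,0]
    - [0,1.4,82,0,0]
    - [0,1.4,82,0,0]

```text
t: 6.35
eef_pos: [465.9, 381.7, 40.7]
tcp_rot: [3.141, 0.0, 1.636]
ft_force: [0.1, -0.1, -1.1]
opening: 0.25
grip_force: 30.0
```

Request:
arm_command:
  targets:
    - [-10,0,0,0,0]
    - [-20,0,0,0,0]
    - [-30,0,0,0,0]
    - [-36,0,0,0,0]
    - [-36,0,0,0,0]

```text
t: 6.85
eef_pos: [467.7, 345.0, 40.3]
tcp_rot: [3.141, 0.0, 1.635]
ft_force: [0.2, 0.3, -1.8]
opening: 0.255
grip_force: 30.0
```

Request:
arm_command:
  targets:
    - [0,0,3,0,0]
    - [-5,0,3,0,0]
    - [-10,0,3,0,0]
    - [-15,0,3,0,0]
    - [-15,0,3,0,0]

```text
t: 7.35
eef_pos: [468.4, 330.4, 36.9]
tcp_rot: [-3.141, 0.0, 1.636]
ft_force: [-0.3, 0.0, -1.9]
opening: 0.253
grip_force: 30.0
```

Run:
```python
from h import *
s=env.state();print(s['eef_pos'],np.degrees(s['tcp_rot']),s['ft_force'],s['moment'],s['opening'])
c=rd('scene');save(c,'s3')
cv2.imwrite('pics/s3_c.png',cv2.resize(c['frame'][190:280,300:420,::-1],(800,600),interpolation=cv2.INTER_CUBIC))
```

```text
[468.40902617 330.36442701  36.91056835] [-1.79983019e+02  1.57543476e-02  9.37406953e+01] [-0.27927435  0.00815018 -1.87891211] [ 0.09842713 -0.08314073  0.02289081] 0.25328279438116624
```

View pics/s3_c.png

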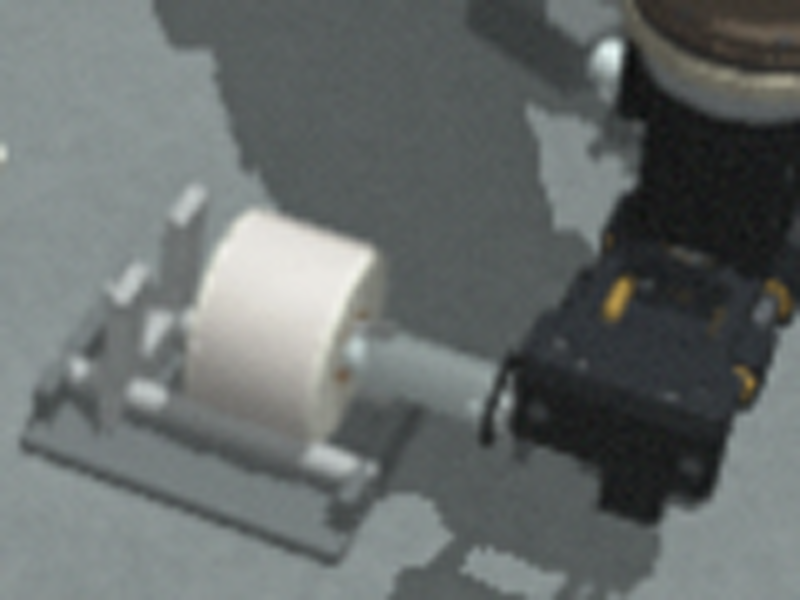

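The nose and shaft are inside the bore, centred, with the cone just at the face. I'll go on gently.

Request:
arm_command:
  targets:
    - [-5,0,0,0,0]
    - [-10,0,0,0,0]
    - [-15,0,0,0,0]
    - [-20,0,0,0,0]
    - [-20,0,0,0,0]

```text
t: 7.9
eef_pos: [469.7, 310.3, 36.9]
tcp_rot: [-3.141, 0.0, 1.636]
ft_force: [0.6, 0.1, -3.6]
opening: 0.248
grip_force: 30.0
```

Request:
arm_command:
  targets:
    - [-4,0,0,0,0]
    - [-8,0,0,0,0]
    - [-12,0,0,0,0]
    - [-16,0,0,0,0]
    - [-16,0,0,0,0]

```text
t: 8.4
eef_pos: [470.7, 294.5, 36.9]
tcp_rot: [-3.141, 0.0, 1.636]
ft_force: [1.0, -0.8, -3.1]
opening: 0.249
grip_force: 30.0
```

Request:
arm_command:
  targets:
    - [-4,0,0.8,0,0]
    - [-8,0,0.8,0,0]
    - [-12,0,0.8,0,0]
    - [-16,0,0.8,0,0]
    - [-16,0,0.8,0,0]

```text
t: 8.9
eef_pos: [471.8, 278.5, 36.1]
tcp_rot: [-3.141, 0.0, 1.636]
ft_force: [0.2, -0.3, -2.1]
opening: 0.249
grip_force: 30.0
```

Request:
arm_command:
  targets:
    - [-3,0,0,0,0]
    - [-6,0,0,0,0]
    - [-9,0,0,0,0]
    - [-12,0,0,0,0]
    - [-12,0,0,0,0]

```text
t: 9.4
eef_pos: [472.6, 266.7, 36.1]
tcp_rot: [-3.141, 0.0, 1.636]
ft_force: [-0.8, -0.4, -2.3]
opening: 0.25
grip_force: 30.0
```

Request:
arm_command:
  targets:
    - [-2,0,0,0,0]
    - [-4,0,0,0,0]
    - [-6,0,0,0,0]
    - [-8,0,0,0,0]

```text
t: 9.8
eef_pos: [473.1, 259.0, 36.2]
tcp_rot: [3.142, 0.0, 1.637]
ft_force: [-0.7, 0.9, -2.4]
opening: 0.251
grip_force: 30.0
```

Request:
arm_command:
  targets:
    - [-1.5,0,0,0,0]
    - [-3,0,0,0,0]
    - [-4.5,0,0,0,0]
    - [-6,0,0,0,0]

```text
t: 10.2
eef_pos: [473.5, 253.0, 36.2]
tcp_rot: [-3.142, 0.0, 1.637]
ft_force: [-0.1, 0.5, -2.8]
opening: 0.253
grip_force: 30.0
```

Request:
arm_command:
  targets:
    - [-1,0,0,0,0]
    - [-2,0,0,0,0]
    - [-3,0,0,0,0]

```text
t: 10.5
eef_pos: [473.8, 250.2, 36.2]
tcp_rot: [3.141, -0.0, 1.636]
ft_force: [-0.7, 5.1, -2.5]
opening: 0.249
grip_force: 30.0
```

Request:
arm_command:
  targets:
    - [-1,0,0,0,0]
    - [-2,0,0,0,0]
    - [-3,0,0,0,0]

```text
t: 10.8
eef_pos: [473.9, 247.5, 36.2]
tcp_rot: [3.141, -0.0, 1.636]
ft_force: [-1.1, 7.7, -2.8]
opening: 0.251
grip_force: 30.0
```

Request:
arm_command:
  targets:
    - [-1,0,0,0,0]
    - [-2,0,0,0,0]

```text
t: 11.0
eef_pos: [474.1, 245.6, 36.2]
tcp_rot: [3.141, -0.001, 1.637]
ft_force: [-1.2, 7.2, -3.7]
opening: 0.252
grip_force: 30.0
```

Request:
arm_command:
  targets:
    - [-0.7,0,0,0,0]
    - [-1.4,0,0,0,0]

```text
t: 11.2
eef_pos: [474.2, 244.3, 36.2]
tcp_rot: [3.141, -0.001, 1.637]
ft_force: [-1.6, 8.2, -3.2]
opening: 0.252
grip_force: 30.0
```

Request:
arm_command:
  targets:
    - [-0.5,0,0,0,0]
    - [-1,0,0,0,0]

```text
t: 11.4
eef_pos: [474.2, 243.4, 36.3]
tcp_rot: [3.141, -0.001, 1.637]
ft_force: [-1.0, 8.8, -2.5]
opening: 0.253
grip_force: 30.0
```

Request:
arm_command:
  targets:
    - [-0.5,0,0,0,0]
    - [-1,0,0,0,0]

```text
t: 11.6
eef_pos: [474.3, 242.4, 36.2]
tcp_rot: [3.141, -0.001, 1.636]
ft_force: [-2.1, 9.6, -2.6]
opening: 0.25
grip_force: 30.0
```

Request:
arm_command:
  targets:
    - [-0.4,0,0,0,0]
    - [-0.4,0,0,0,0]

```text
t: 11.8
eef_pos: [474.3, 242.1, 36.3]
tcp_rot: [3.141, -0.001, 1.637]
ft_force: [-1.1, 8.0, -2.7]
opening: 0.249
grip_force: 30.0
```

Request:
arm_command:
  targets:
    - [-0.4,0,0,0,0]
    - [-0.4,0,0,0,0]

```text
t: 12.0
eef_pos: [474.4, 241.7, 36.3]
tcp_rot: [3.141, -0.001, 1.636]
ft_force: [-1.9, 9.2, -3.5]
opening: 0.25
grip_force: 30.0
```

Request:
arm_command:
  targets:
    - [-0.4,0,0,0,0]
    - [-0.4,0,0,0,0]

```text
t: 12.2
eef_pos: [474.4, 241.2, 36.2]
tcp_rot: [3.141, -0.001, 1.637]
ft_force: [-1.0, 7.1, -3.3]
opening: 0.256
grip_force: 30.0
```

Request:
arm_command:
  targets:
    - [-0.4,0,0,0,0]
    - [-0.4,0,0,0,0]

```text
t: 12.4
eef_pos: [474.4, 240.8, 36.3]
tcp_rot: [3.141, -0.001, 1.636]
ft_force: [-1.8, 8.6, -2.9]
opening: 0.253
grip_force: 30.0
```

Request:
arm_command:
  targets:
    - [-0.3,0,0,0,0]
    - [-0.3,0,0,0,0]

```text
t: 12.6
eef_pos: [474.4, 240.6, 36.3]
tcp_rot: [3.141, -0.001, 1.637]
ft_force: [-1.3, 8.5, -1.9]
opening: 0.253
grip_force: 30.0
```

Request:
arm_command:
  targets:
    - [-0.4,0,0,0,0]
    - [-0.4,0,0,0,0]

```text
t: 12.8
eef_pos: [474.5, 240.3, 36.3]
tcp_rot: [3.141, -0.001, 1.636]
ft_force: [-2.3, 11.2, -3.4]
opening: 0.253
grip_force: 30.0
```

Request:
arm_command:
  targets:
    - [-0.4,0,0,0,0]
    - [-0.4,0,0,0,0]

```text
t: 13.0
eef_pos: [474.5, 240.2, 36.3]
tcp_rot: [3.141, -0.001, 1.636]
ft_force: [-2.2, 12.8, -2.8]
opening: 0.252
grip_force: 30.0
```

Request:
arm_command:
  targets:
    - [-0.4,0,0,0,0]
    - [-0.4,0,0,0,0]

```text
t: 13.2
eef_pos: [474.5, 240.2, 36.4]
tcp_rot: [3.14, -0.002, 1.636]
ft_force: [-2.6, 16.5, -2.9]
opening: 0.253
grip_force: 30.0
```

Position has stopped advancing and the force has risen, so the disc is solid. Next is a small back-off. If the catch has snapped, the force drops to the sliding friction.

Request:
arm_command:
  targets:
    - [1,0,0,0,0]
    - [2,0,0,0,0]
    - [3,0,0,0,0]
    - [3,0,0,0,0]

```text
t: 13.6
eef_pos: [474.2, 241.7, 36.2]
tcp_rot: [-3.142, 0.0, 1.637]
ft_force: [-0.8, 1.4, -2.9]
opening: 0.25
grip_force: 30.0
```

Force fell to 1.4 N after 1.5 mm, so the catch has snapped. Pulling a few mm clear of the stop and lifting slowly.

Request:
arm_command:
  targets:
    - [3,0,0,0,0]
    - [3,0,-2,0,0]
    - [3,0,-5,0,0]
    - [3,0,-9,0,0]
    - [3,0,-14,0,0]

```text
t: 14.1
eef_pos: [474.1, 244.6, 50.5]
tcp_rot: [-3.142, 0.0, 1.636]
ft_force: [-0.3, 0.2, -3.5]
opening: 0.252
grip_force: 30.0
```

Request:
arm_command:
  targets:
    - [0,0,-8,0,0]
    - [0,0,-18,0,0]
    - [0,0,-30,0,0]
    - [0,0,-45,0,0]
    - [0,0,-60,0,0]

```text
t: 14.6
eef_pos: [474.1, 244.7, 111.6]
tcp_rot: [3.141, -0.0, 1.637]
ft_force: [0.4, 0.5, -1.9]
opening: 0.25
grip_force: 30.0
```

Request:
arm_command:
  targets:
    - [0,0,-18,0,0]
    - [0,0,-35,0,0]
    - [0,0,-50,0,0]
    - [0,0,-58,0,0]
    - [0,0,-58,0,0]

```text
t: 15.1
eef_pos: [474.4, 244.8, 169.6]
tcp_rot: [3.139, -0.001, 1.637]
ft_force: [-0.4, 0.5, -2.5]
opening: 0.247
grip_force: 30.0
```

Run:
```python
from h import *
s=env.state();p=np.array(s['eef_pos']);a=s['tcp_rot'][2];u=np.array([np.cos(a),np.sin(a),0]);print(p,np.degrees(s['tcp_rot']),s['ft_force'],s['moment'],s['opening'])
c=rd('scene');save(c,'s4')
f=8/1.2*1.0
q=lambda P:((proj(c,P)-[280,130])*5).round(1)
print('nose',q([p+[0,0,20+d]-u*151 for d in(-10,0)]).tolist(),'roll +y top',q([p+[0,0,20+37]-u*47.7]).tolist(),'-y top',q([p+[0,0,20+37]-u*99.7]).tolist())
cv2.imwrite('pics/s4_c.png',cv2.resize(c['frame'][130:250,280:440,::-1],(800,600),interpolation=cv2.INTER_CUBIC))
```

```text
[474.40383503 244.80188823 169.55160291] [ 1.79875512e+02 -3.29420132e-02  9.37654545e+01] [-0.35373223  0.51762294 -2.45973162] [ 0.13016959 -0.13973171  0.01954026] 0.24732050524932192
nose [[153.5, 285.4], [154.7, 268.1]] roll +y top [[365.8, 263.7]] -y top [[260.1, 232.3]]
```

View pics/s4_c.png

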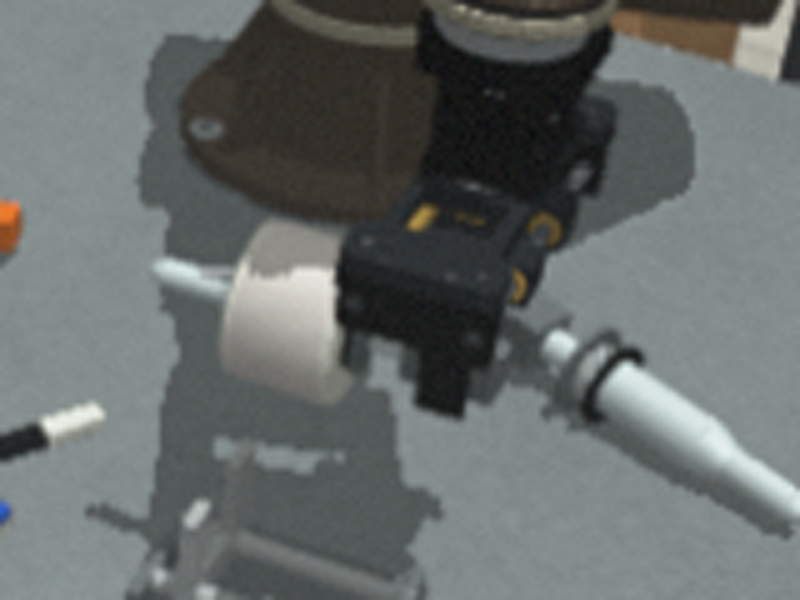

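The roll sits home on the level spindle, with the nose at (155,268) where predicted. That uses up the picture budget, so from here on I work from numbers. I'll locate the holder's slots from the earlier w1 crop (slot mid-points on the cheek tops at (229,203) and (215,558)).

Run:
```python
from h import *
c=load('w1'); q=lambda u,v:[260+u/400*130-.5+.16,5+v/600*195-.5+.16]
P=onz(c,[q(229,189),q(229,218),q(215,545),q(215,572)],80);print(P.round(1))
a=(P[0]+P[1])/2;b=(P[2]+P[3])/2;d=a-b;L=np.linalg.norm(d);y=d/L;x=np.array([y[1],-y[0],0])
print('sep',L,'ang',np.degrees(np.arctan2(y[1],y[0])));C=(a+b)/2
H=onz(c,[q(232,178)],74)[0]; print('handle near end in holder',(H-C)@x,(H-C)@y,'nominal 60.75')
F=onz(c,[q(207,587)],62)[0]; print('nose in holder',(F-C)@x,(F-C)@y,'nominal -67.25')
g=np.array([511.0,-70.9,0]); print('pick TCP in holder',(g-C)@x,(g-C)@y,'nominal 83.75', C)
```

```text
[[ 504.7  -97.7   80. ]
 [ 503.5 -105.9   80. ]
 [ 486.  -202.6   80. ]
 [ 484.9 -211.2   80. ]]
sep 106.73430419622115 ang 79.93736671188586
handle near end in holder 1.5116384350524736 61.299913492655435 nominal 60.75
nose in holder 0.372992299580414 -66.87712619157311 nominal -67.25
pick TCP in holder 1.4046996910645602 84.96834745718836 nominal 83.75 [ 494.77084583 -154.31587262   80.        ]
```

Request:
arm_command:
  targets:
    - [-8,0,-15,0,0]
    - [-28,1,-30,1,0]
    - [-60,3,-40,2,0]
    - [-95,5,-40,4,0]
    - [-130,6,-40,6,0]

```text
t: 15.65
eef_pos: [488.4, 114.2, 207.7]
tcp_rot: [-3.141, 0.0, 1.531]
ft_force: [0.2, -0.7, -4.1]
opening: 0.251
grip_force: 30.0
```

```bash
cat > go.py <<'E'
from h import *
import sys
def go(t,yaw):
    s=env.state();p=np.array(s['eef_pos']);Rm=R.from_euler('xyz',s['tcp_rot']).as_matrix()
    print(p.round(2),np.degrees(s['tcp_rot']).round(2),s['ft_force'].round(2)); print('shift',((np.array(t)-p)@Rm).round(2),'turn',round(np.degrees(s['tcp_rot'][2])-yaw,2))
go([float(x) for x in sys.argv[1:4]],float(sys.argv[4]))
E
python3 go.py 511 -70.9 209 79.28
```

```text
[488.39 114.22 207.7 ] [-1.7996e+02  1.0000e-02  8.7720e+01] [ 0.19 -0.66 -4.05]
shift [-184.08   29.96   -1.28] turn 8.44
```

Request:
arm_command:
  targets:
    - [-35,6,0,2,0]
    - [-70,12,0,4,0]
    - [-105,18,0,6,0]
    - [-140,24,0,8.4,0]
    - [-165,28,0,8.4,0]

```text
t: 16.15
eef_pos: [509.9, -52.5, 207.3]
tcp_rot: [-3.14, 0.0, 1.383]
ft_force: [0.1, 0.9, -2.4]
opening: 0.248
grip_force: 30.0
```

Request:
arm_command:
  targets:
    - [-10,2,0,0,0]
    - [-16,2,0,0,0]
    - [-18,2,10,0,0]
    - [-18,2,20,0,0]
    - [-18,2,20,0,0]

```text
t: 16.65
eef_pos: [508.0, -67.7, 186.5]
tcp_rot: [-3.139, -0.0, 1.386]
ft_force: [-0.0, -0.3, -2.5]
opening: 0.249
grip_force: 30.0
```

```bash
python3 go.py 511 -70.9 42 79.28
```

```text
[507.96 -67.66 186.46] [-1.7983e+02 -1.0000e-02  7.9420e+01] [-0.01 -0.33 -2.52]
shift [ -2.66   4.01 144.45] turn 0.14
```

Request:
arm_command:
  targets:
    - [-2.7,3.6,25,0.1,0]
    - [-2.7,3.6,50,0.1,0]
    - [-2.7,3.6,70,0.1,0]
    - [-2.7,3.6,70,0.1,0]
    - [-2.7,3.6,70,0.1,0]

```text
t: 17.15
eef_pos: [512.0, -71.6, 118.5]
tcp_rot: [-3.141, 0.0, 1.384]
ft_force: [0.2, 0.3, -2.8]
opening: 0.249
grip_force: 30.0
```

```bash
python3 go.py 511 -70.9 42 79.28
```

```text
[512.02 -71.57 118.49] [-179.98    0.     79.31] [ 0.25  0.28 -2.77]
shift [ 0.48 -1.1  76.49] turn 0.03
```

Request:
arm_command:
  targets:
    - [0.4,-1,12,0,0]
    - [0.4,-1,24,0,0]
    - [0.4,-1,38,0,0]
    - [0.4,-1,38,0,0]
    - [0.4,-1,38,0,0]

```text
t: 17.65
eef_pos: [511.2, -71.4, 80.6]
tcp_rot: [3.141, 0.0, 1.384]
ft_force: [-0.2, 0.0, -2.9]
opening: 0.253
grip_force: 30.0
```

```bash
python3 go.py 511 -70.9 42 79.28
```

```text
[511.17 -71.38  80.62] [179.99   0.    79.28] [-0.16  0.03 -2.85]
shift [ 0.44 -0.27 38.62] turn -0.0
```

Request:
arm_command:
  targets:
    - [0.4,-0.2,5,0,0]
    - [0.4,-0.2,11,0,0]
    - [0.4,-0.2,17,0,0]
    - [0.4,-0.2,23,0,0]
    - [0.4,-0.2,27,0,0]

```text
t: 18.15
eef_pos: [510.6, -71.0, 52.5]
tcp_rot: [-3.141, 0.0, 1.383]
ft_force: [0.0, -0.3, -2.5]
opening: 0.251
grip_force: 30.0
```

Request:
arm_command:
  targets:
    - [0,0,3,0,0]
    - [0,0,6,0,0]
    - [0,0,9,0,0]
    - [0,0,9,0,0]

```text
t: 18.55
eef_pos: [510.7, -71.0, 43.9]
tcp_rot: [-3.141, 0.0, 1.383]
ft_force: [-0.1, -0.3, -3.2]
opening: 0.249
grip_force: 30.0
```

```bash
python3 go.py 511 -70.9 42 79.28
```

```text
[510.69 -70.98  43.87] [-179.97    0.     79.26] [-0.07 -0.28 -3.25]
shift [0.14 0.29 1.87] turn -0.02
```

Request:
arm_command:
  targets:
    - [0,0.2,0.6,0,0]
    - [0,0.2,1.2,0,0]
    - [0,0.2,1.2,0,0]

```text
t: 18.85
eef_pos: [511.1, -71.0, 43.1]
tcp_rot: [3.141, 0.0, 1.384]
ft_force: [0.8, 0.4, -2.2]
opening: 0.246
grip_force: 30.0
```

Request:
arm_command:
  targets:
    - [0,0,0.5,0,0]
    - [0,0,0.5,0,0]

```text
t: 19.05
eef_pos: [511.1, -71.1, 42.6]
tcp_rot: [3.141, 0.0, 1.384]
ft_force: [0.4, 0.9, -0.5]
opening: 0.25
grip_force: 30.0
```

Request:
arm_command:
  targets:
    - [0,0,0.4,0,0]
    - [0,0,0.4,0,0]

```text
t: 19.25
eef_pos: [511.2, -71.0, 42.3]
tcp_rot: [3.141, 0.0, 1.384]
ft_force: [-0.1, 0.9, 0.9]
opening: 0.257
grip_force: 30.0
```

The spindle rests on the slot floors, so I'm releasing.

Request:
arm_command:
  targets:
    - [0,0,0,0,0.35]
    - [0,0,0,0,0.5]
    - [0,0,0,0,0.8]
    - [0,0,0,0,1]
    - [0,0,0,0,1]

```text
t: 19.75
eef_pos: [511.0, -71.1, 42.1]
tcp_rot: [-3.142, 0.0, 1.384]
ft_force: [-0.1, 0.0, 0.3]
opening: 0.614
grip_force: 0.0
```

Request:
arm_command:
  targets:
    - [0,0,0,0,1]
    - [0,0,0,0,1]
    - [0,0,0,0,1]
    - [0,0,0,0,1]
    - [0,0,0,0,1]

```text
t: 20.25
eef_pos: [511.0, -71.0, 42.1]
tcp_rot: [3.142, 0.0, 1.384]
ft_force: [0.5, 0.3, 0.8]
opening: 0.986
grip_force: 0.0
```

Request:
arm_command:
  targets:
    - [0,0,-10,0,1]
    - [0,0,-30,0,1]
    - [0,0,-60,0,1]
    - [0,0,-90,0,1]
    - [0,0,-120,0,1]

```text
t: 20.75
eef_pos: [510.8, -71.0, 164.0]
tcp_rot: [3.141, 0.0, 1.383]
ft_force: [0.6, -0.1, -0.1]
opening: 1.001
grip_force: 0.0
```

Run:
```python
from h import *
s=env.state();print(s['eef_pos'],s['ft_force'],s['opening'])
for n in('top','scene'):
    c=rd(n);save(c,n+'5')
    q=[[514.7,-46.5,62],[485.5,-219,62]]; print(n,proj(c,q).round(1).tolist())
    # handle/nose compare with the start picture around the holder
    a=load(n)['frame'].astype(int);b=c['frame'].astype(int)
    for P in q:
        u,v=proj(c,[P])[0].round().astype(int); print('diff at',u,v,np.abs(a-b)[v-6:v+7,u-6:u+7].mean().round(1))
```

```text
[510.8030304  -70.95493233 164.03301406] [ 0.62525005 -0.05754356 -0.07061373] 1.000771883405504
top [[286.9, 194.6], [372.0, 208.1]]
diff at 287 195 79.7
diff at 372 208 18.5
scene [[255.9, 212.6], [212.0, 187.2]]
diff at 256 213 8.8
diff at 212 187 16.2
```

```bash
python3 -c "
from cell import env
print(env.job_done())"
```

```text
the job is handed in; nothing more can be done
None
```

The roll was caught on the spindle, laid back into both holder slots and released, and I handed the job in at about 21 s. The judge returned no verdict; I checked the final seating only by position and force readings, because I had already viewed 11 pictures, one over the limit of 10.

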